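# Lock the control box with the slotted key

### The job

One of the two fasteners on the control box cover is still open: its slot lies across the box, in the short direction. Take the key from its wooden stand, set its blade in that slot, press the sprung head in gently (about 20 N frees it, more than 30 N spoils it), turn it a quarter turn clockwise until it meets its stop without forcing it, and let it spring back up locked, like its neighbour. Then put the key back upright in its stand as it was, leaving the locked fastener and the other things on the bench alone.

Things in the scene. Friction and masses are not known exactly. Their poses are not given: they have to be found in the camera images.
- key_grip (a point): centre of the grip of the loose key (66 mm tall, about 90 g), upright in its stand: a black flat grip 40 mm high, 36 mm wide (x) and 14 mm thick (y; pinch it across this). Under it a round flange, 28 mm across, 8 mm high, its top 20 mm and underside 28 mm below this point; then the steel blade, tip 46 mm below this point. z up; a half turn makes no difference.
- key_tip (a point): middle of the lower end of the key's blade, which is 18 mm long, 20 mm wide (x) and 3 mm thick (y); same axes as key_grip
- stand_mouth (a point): mouth of the slot in the top of the fixed wooden key stand (66 x 56 mm block on an 82 x 72 mm foot, top 40 mm above the bench): 26 mm long (x), 8.5 mm wide (y), 26 mm deep, 2 mm chamfer. The key stands with its blade in it, key x along this x, its flange resting on the block, so that key_grip is 28 mm above this point.
- fast_a_collar (a point): OPEN fastener, to be locked: middle of the top rim of its fixed dark steel collar (44 mm across, 35.6 mm inside, 16 mm high, on the cover). In it sits the round steel head, 33 mm across; its top stands 2 to 14 mm above this point, different at each start: it must be felt. Slot right across the head, along this x at joint 0, 4.6 mm wide, 6 mm deep, mouth chamfered to 8 mm. z up.
- fast_a: the open fastener as a whole (collar and head), origin on the cover, 16 mm below fast_a_collar, same axes. A dot on the cover at +x and a bar at +y mark the open and locked slot directions. The head is on a spring: it starts to sink at 4 N, then 4 N per mm; it is surely free to turn once 4 mm in (20 N); hard stop at 4.8 mm (23 N). Over 30 N of press spoils it.
- fast_a_turn (a joint): turn of the open fastener's head, rad: starts at 0 to 0.06 (open), grows clockwise from above, hard stop at 1.5 (locked, slot about along y of fast_a_collar). Takes about 0.05 N m; over 0.4 N m against the stop may spoil the slot. Between 0.1 and 1.4 it turns only while pressed in and, let go, stays pressed in; past 1.4 it springs up, locked. The blade has about 0.08 rad of play in the slot.
- fast_b_collar (a point): the neighbour fastener, of the same make, already locked: centre of the top rim of its collar, 104 mm from the other. To be left alone.
- fast_b: the locked neighbour fastener as a whole, origin on the cover under its collar. To be left alone.
- fast_b_turn (a joint): turn of the neighbour's head, rad: 1.5, locked.
- control_box: fixed grey control box with an aluminium cover, 124 mm (x) by 204 mm (y), cover top 60 mm above the bench; origin on the bench under its middle. The two fasteners stand on the cover 52 mm either side of the middle along y; either may be at either end.
- grease_tin: bystander: tin 69 mm across and 60 mm high; origin under its middle
- masking_tape: bystander: roll of tape 66 mm across, 25 mm high; origin under its middle
- steel_offcut: bystander: bar of steel 30 x 85 x 10 mm; origin under its middle
Not all that is in view belongs to the job. What is meant by the part that bears key_grip is not yellow, and is the larger of those in its own colour.

How it is judged:
By the outcome, as a careful person would: the job done as asked, in the order asked, and still so for the second after the job is handed in, with the robot touching nothing.
It also fails if it takes over 61 s, if anything falls off the work surface, if the arm or the gripper's body presses on something with over 40 N, if the wrist force passes 120 N, or if a joint passes its speed limit or range.

### The arm

A 7-joint arm with a two-finger parallel gripper is mounted at the origin on a cart in front of the work surface, level with it; the furniture and walls round the work are solid. World frame = base frame: x ahead of the robot, y to its left, z up, the work surface at z = 0. Lengths are in m, angles in degrees, forces in N, time in s.
With the tool pointing down it reaches from about 0.425 to 0.925 m from the base axis. Payload 6.8 kg.
Tool frame: the origin (TCP) lies at the very end of the fingers, on their centre line; the grasp point (between the pads) lies 19 mm behind it (r.hold_point_z is the distance from the TCP to the grasp point, in m); z points along the fingers, y is the line along which they close (so a half turn about z gives the same grasp; the last joint's range is limited). The gripper opens to 88 mm and grips with 3 to 60 N. Pads are 20 mm wide; open, the fingers measure 115 mm over their backs; the gripper's body (75 mm by 178 mm) begins 61 mm behind the grasp point.
Start: joints at [60.499, 27.33, 1.283, 89.118, -0.659, 63.558, -4.761], TCP at [0.267, -0.62, 0.223] pointing down, gripper open.
Joint ranges: [-169.35, 169.35], [-19.33, 120.38], [-80.79, 83.38], [13.8, 139.57], [-78.32, 258.32], [9.67, 109.79], [-169.56, 169.56]. Speed limits (degrees/s): [136.94, 136.94, 180, 180, 180, 180, 180].

### API

Orientations are given as [roll, pitch, yaw] about the fixed x, y, z axes, in that order (R = Rz(yaw) Ry(pitch) Rx(roll)).
In Python, from station import r gives the robot as it stands.
- The arm moves only by the tool arm_command, never from a script. Its argument "plan" is one flat list of numbers, 5 for each row, row after row: the shift along the tool's x, y, z in units of 40 mm (1.0 is 40 mm), then the turn about the tool's z in units of 5 degrees (1.0 is 5 degrees), then the closure, from 0 (fully open) to 1 (shut). A call has 1 to 20 rows; each row shifts and turns the commanded pose from where the row before left it, along the tool's axes as they then stand; what a row does not reach is not made up. A row lasts 1/8 s, in which the tool goes at most 62.5 mm and 10.7 degrees, less where a joint would pass 70% of its speed; a pose out of reach is approached as far as the arm can. A call is refused whole if a number of a shift passes 1 or a number of a turn 1, either way. A call with a gripper value outside its range is refused whole. The fingers move at their own pace and stop on an object; "force" is the grip in N (left out, the last holds). Time passes only in rows, so rows that do not move let the fingers close. It gives the time, the measured TCP pose, the force, the opening and the grip force at its end, in the units of the state.
- r.sense(): the state, without advancing time (a new reading comes with each control period).
- r.grab_frame(name): name is "scene" or "side" or "wrist"; returns the picture (400x640x3 uint8, red, green, blue); there is no depth.
- r.camera_model(name): a dict with "mtx" (3x3 intrinsics, pixels), "rvec" (rotation vector, rad) and "tvec" (3), from world to camera coordinates, as OpenCV has them. Camera axes: x right, y down, z forward; pixel columns grow to the right and rows downward; lengths in m; the calibration is good to about 2 mm. A picture is of the moment at which its call begins: read the wrist's pose just before it. camera_model takes no time and is no camera call; for the wrist camera it gives the pose at the moment of the call.
- r.hand_in(): hands the job in; it is judged then, once.
The state is a dict: "t": time; "joint_positions": joint angles; "joint_vel": joint speeds; "joint_efforts": joint torques, N m; "ee_pos": TCP position; "ee_rot": TCP orientation; "ft_force": force on the tool from outside, world axes, zero at the start; "torque": the same for the moment, N m; "opening": opening from 0.0 (shut) to 1.0 (fully open); "grasp_force": force on a finger pad.
Only numpy, scipy, OpenCV 4.12 (cv2) and the standard library are available. Lean on these libraries where they do the work, as an engineer would, in place of code of your own. Each camera call takes 0.05 s, during which the arm holds its last target. There are 200 camera calls.

## Working session

There is one attempt and no reset: what is moved stays moved. The work goes in short steps, Python scripts to look and compute and a tool call to move; the robot and the scene stay as the last step left them, time stands still between calls to the robot, and variables do not carry over. Pictures are saved under pics/ and viewed, at most 10 in all, crops included, and the job is handed in when it is done.

Besides the shell and the picture viewer there is one more tool, called after "Call:" in YAML: its name, and indented under it one key for each argument. arm_command: Moves the arm, as the interface text tells. Its arguments: {"type":"object","properties":{"plan":{"type":"array"},"force":{"type":"number"}},"required":["plan"]}

```bash
mkdir -p pics; ls; python3 - <<'E'
from station import r
import cv2,numpy as np
s=r.sense();print(s['t'],s['ee_pos'],s['ee_rot'],s['opening'],r.hold_point_z)
for n in("scene","side"):
    c=r.camera_model(n);R=cv2.Rodrigues(np.array(c['rvec'],float))[0];print(n,c['mtx'],-R.T@np.ravel(c['tvec']),R[2])
    cv2.imwrite(f'pics/{n}0.png',r.grab_frame(n)[:,:,::-1])
a=cv2.imread('pics/scene0.png');b=cv2.imread('pics/side0.png')
E
```

```text
pics
0.0 [ 0.26685913 -0.6193846   0.22170577] [-1.79899836e+02  7.29285557e-03  2.33111588e+01] 0.9977833354241314 0.0187
scene [[440.10305518   0.         318.46662401]
 [  0.         440.10305518 198.73983759]
 [  0.           0.           1.        ]] [0.10807399 0.41696881 0.4751702 ] [ 0.57199023 -0.68794019 -0.44672751]
side [[403.36727013   0.         323.10741494]
 [  0.         403.36727013 201.97735032]
 [  0.           0.           1.        ]] [ 0.55393695 -0.96796541  0.44565618] [ 0.07533401  0.89690076 -0.43576807]
```

View pics/scene0.png

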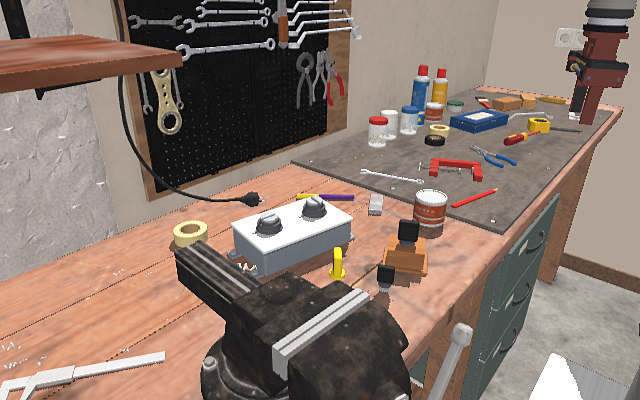

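View pics/side0.png

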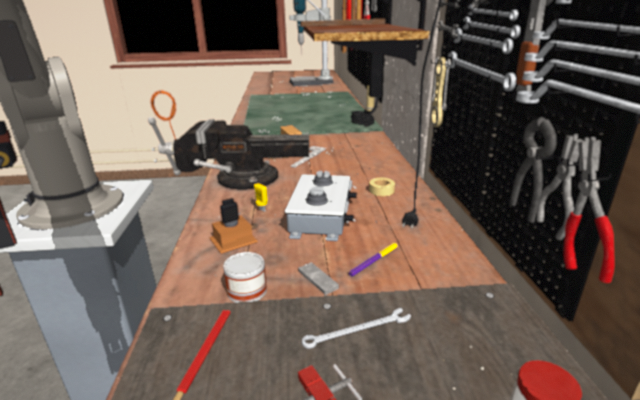

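The scene picture shows the box (fasteners at about (268,225) and (314,208)) and the stand with the black key at (408,232). There are smaller black and yellow decoys at (386,275) and (337,262). The side view shows the key at (230,210) and fasteners at (318,197) and (323,179).

```bash
cat > h.py <<'E'
from station import r
import cv2,numpy as np
def cam(n):
    c=r.camera_model(n);R=cv2.Rodrigues(np.array(c['rvec'],float))[0]
    return np.array(c['mtx']),R,np.ravel(c['tvec'])
def ray(C,uv):
    K,R,t=C;d=R.T@np.linalg.solve(K,[uv[0],uv[1],1.]);return -R.T@t,d
def onz(C,uv,z):
    o,d=ray(C,uv);return o+d*(z-o[2])/d[2]
def tri(rs):
    A=sum(np.eye(3)-np.outer(d,d)/(d@d) for o,d in rs);b=sum((np.eye(3)-np.outer(d,d)/(d@d))@o for o,d in rs)
    return np.linalg.solve(A,b)
def proj(C,p):
    K,R,t=C;q=K@(R@np.asarray(p)+t);return q[:2]/q[2]
E
python3 - <<'E'
from h import *
S=cam('scene');D=cam('side')
print('key',tri([ray(S,(408,232)),ray(D,(230,209))]))
print('f far/near',tri([ray(S,(268,221)),ray(D,(323,177))]),tri([ray(S,(315,205)),ray(D,(318,194))]))
for p in[(233,232),(268,252),(352,213)]:print(onz(S,p,.06).round(3))
for p in[(386,256),(401,275),(426,273),(427,240)]:print('stand',onz(S,p,.0).round(3))
W=cam('wrist');K,R,t=W;print(K,-R.T@t,R)
E
```

```text
key [ 0.42185489 -0.20937343  0.07124694]
f far/near [ 0.6305087  -0.06708915  0.07520196] [ 0.60832743 -0.17175399  0.07719037]
[ 0.669 -0.015  0.06 ]
[ 0.574 -0.011  0.06 ]
[ 0.549 -0.218  0.06 ]
stand [ 0.46  -0.212  0.   ]
stand [ 0.407 -0.178  0.   ]
stand [ 0.376 -0.213  0.   ]
stand [ 0.428 -0.317  0.   ]
[[329.27602228   0.         317.61378381]
 [  0.         329.27602228 201.31038105]
 [  0.           0.           1.        ]] [ 0.34191001 -0.58664138  0.38362228] [[ 0.39619363 -0.91816584 -0.00145204]
 [-0.87647681 -0.37867477  0.29731098]
 [-0.27353064 -0.11652003 -0.95477959]]
```

Call:
arm_command:
  plan: [0.97,-0.91,0,0,0,0.97,-0.91,0,0,0,0.97,-0.91,0,0,0,0.97,-0.91,0,0,0,0.97,-0.91,0,0,0,0.97,-0.91,0,0,0,0.97,-0.91,0,0,0,0.97,-0.91,0,0,0,0.97,-0.91,0,0,0,0,0,-0.3,1,0,0,0,-0.3,1,0,0,0,-0.3,1,0,0,0,0,1,0,0,0,0,1,0,0,0,0,1,0,0,0,0,1,0,0,0,0,0,0,0,0,0,0,0]

```text
t: 2.35
ee_pos: [0.458, -0.1808, 0.2585]
ee_rot: [-180.0, 0.0, -11.6]
ft_force: [-0.6, 0.2, -0.4]
opening: 0.998
grasp_force: 0.0
```

```bash
python3 - <<'E'
from h import *
import pickle
s=r.sense();W=cam('wrist');im=r.grab_frame('wrist')[:,:,::-1]
print(s['t'],s['ee_pos'],s['ee_rot'],s['joint_positions'])
cv2.imwrite('pics/w1.png',im);pickle.dump(W,open('w1.pkl','wb'))
E
```

```text
2.35 [ 0.45801933 -0.1808366   0.25849212] [-1.79997620e+02  2.24661790e-02 -1.15972014e+01] [ 22.7239223    8.46968509  -9.35827471 110.50875216   1.56477022
  61.16425201 -88.88664167]
```

View pics/w1.png

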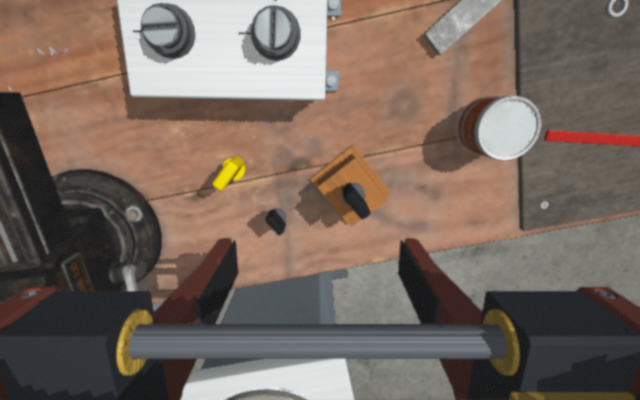

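The open fastener is the one at (275,33), with its slot vertical in the picture. Its neighbour is at (165,30), and the key in the tilted stand is at (355,195). I'll enlarge both areas.

```bash
python3 - <<'E'
import cv2,numpy as np
a=cv2.imread('pics/w1.png')
c1=cv2.resize(a[140:240,300:400],None,fx=4,fy=4,interpolation=cv2.INTER_CUBIC)
c2=cv2.resize(a[0:100,220:320],None,fx=4,fy=4,interpolation=cv2.INTER_CUBIC)
cv2.imwrite('pics/w1c.png',np.hstack([c1,c2]))
E
```

```text
(no output)
```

View pics/w1c.png

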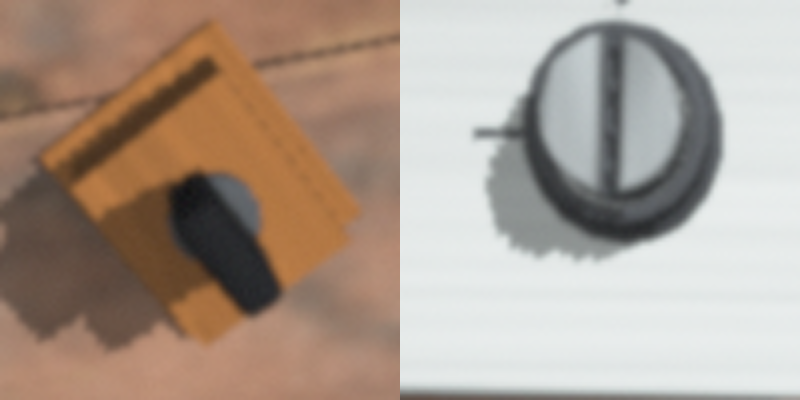

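```bash
python3 - <<'E'
from h import *
import pickle
W=pickle.load(open('w1.pkl','rb'))
f=lambda p:(p[0]/4+300-.375,p[1]/4+140-.375)
for z in(0,.008,.012):
    P=np.array([onz(W,f(p),z) for p in[(42,160),(212,22),(360,213),(205,345)]])
    L=np.linalg.norm(np.roll(P,-1,0)-P,axis=1)
    e=[np.degrees(np.arctan2(*(b-a)[1::-1])) for a,b in[(P[1],P[2]),(P[0],P[3]),(P[0],P[1]),(P[3],P[2])]]
    print(z,L.round(4),P.mean(0).round(4),np.round(e,1))
# scene view key: black blob; grip top ends
P=[onz(W,f(p),.088) for p in[(222,285),(262,305),(250,312),(280,290)]];print(np.round(P,4))
g=lambda p:(p[0]/4+220-100-.375,p[1]/4-.375)
print('head',[onz(W,g(p),z).round(4) for p,z in [((612,108),.084),((635,140),.06)]], 'slot', [onz(W,g(p),.084).round(4) for p in[(612,30),(612,190)]])
print('collar rim L/R/bottom',[onz(W,g(p),.076).round(4) for p in[(528,120),(722,135),(625,240)]])
E
```

```text
0 [0.0705 0.0811 0.0686 0.0853] [ 0.4208 -0.2176  0.    ] [-152.5 -151.1  -61.9  -58.4]
0.008 [0.0691 0.0795 0.0673 0.0837] [ 0.423  -0.2172  0.008 ] [-152.5 -151.1  -61.9  -58.4]
0.012 [0.0684 0.0788 0.0666 0.0829] [ 0.4241 -0.217   0.012 ] [-152.5 -151.1  -61.9  -58.4]
[[ 0.4181 -0.2131  0.088 ]
 [ 0.4104 -0.2226  0.088 ]
 [ 0.4091 -0.2191  0.088 ]
 [ 0.4136 -0.228   0.088 ]]
head [array([ 0.6082, -0.169 ,  0.084 ]), array([ 0.6052, -0.1708,  0.06  ])] slot [array([ 0.6236, -0.1728,  0.084 ]), array([ 0.5915, -0.1648,  0.084 ])]
collar rim L/R/bottom [array([ 0.6114, -0.1483,  0.076 ]), array([ 0.5991, -0.1924,  0.076 ]), array([ 0.5814, -0.1645,  0.076 ])]
```

Call:
arm_command:
  plan: [0.9,-0.26,0,0,0,0.9,-0.26,0,0,0,0.9,-0.26,0,0,0,0.9,-0.26,0,0,0,0,0,0,0,0,0,0,0,0,0]

```text
t: 3.15
ee_pos: [0.6068, -0.1696, 0.2582]
ee_rot: [180.0, 0.1, -11.7]
ft_force: [-0.5, -0.2, 0.7]
opening: 0.998
grasp_force: 0.0
```

```bash
cat > snap.py <<'E'
from h import *
import pickle,sys
n=sys.argv[1];s=r.sense();W=cam('wrist');im=r.grab_frame('wrist')[:,:,::-1]
print(s['t'],s['ee_pos'].round(4),s['ee_rot'].round(2),s['joint_positions'].round(1),s['ft_force'].round(2),s['opening'])
cv2.imwrite(f'pics/{n}.png',im);pickle.dump(W,open(n+'.pkl','wb'))
E
python3 snap.py w2
```

```text
3.15 [ 0.6068 -0.1696  0.2582] [ 1.7999e+02  7.0000e-02 -1.1680e+01] [ 17.3  21.9  -9.8  92.7   4.   65.8 -95.1] [-0.52 -0.22  0.73] 0.9983795244238426
```

Call:
arm_command:
  plan: [0,0,0,-1,0,0,0,0,-1,0,0,0,0,-1,0,0,0,0,-1,0,0,0,0,-1,0,0,0,0,-1,0,0,0,0,-1,0,0,0,0,-1,0,0,0,0,-1,0,0,0,0,-1,0,0,0,0,-1,0,0,0,0,-1,0,0,0,0,-1,0,0,0,0,-1,0,0,0,0,-1,0,0,0,0,-1,0,0,0,0,-1,0,0,0,0,-1,0,0,0,0,-1,0,0,0,0,-1,0]

```text
t: 5.7
ee_pos: [0.6065, -0.17, 0.259]
ee_rot: [-180.0, 0.1, 88.4]
ft_force: [1.2, -0.1, 0.1]
opening: 1.0
grasp_force: 0.0
```

Call:
arm_command:
  plan: [0,0,0,-1,0,0,0,0,-1,0,0,0,0,-1,0,0,0,0,-1,0,0,0,0,-1,0,0,0,0,-1,0,0,0,0,-1,0,0,0,0,-1,0,0,0,0,-1,0,0,0,0,-1,0,0,0,0,-1,0,0,0,0,-1,0,0,0,0,-1,0,0,0,0,-1,0,0,0,0,-1,0,0,0,0,-1,0,0,0,0,0,0,0,0,0,0,0]

```text
t: 7.95
ee_pos: [0.6071, -0.1697, 0.2589]
ee_rot: [-180.0, 0.0, 168.2]
ft_force: [0.5, 0.0, 0.2]
opening: 0.999
grasp_force: 0.0
```

```bash
python3 snap.py w3; python3 - <<'E'
import cv2,numpy as np
a=cv2.imread('pics/w2.png');b=cv2.imread('pics/w3.png')
cv2.imwrite('pics/w23.png',np.vstack([a[60:340],b[60:340]]))
E
```

```text
7.95 [ 0.6071 -0.1697  0.2589] [-1.7996e+02  1.0000e-02  1.6819e+02] [ 42.2  27.8 -45.2  90.9  20.6  70.   71.4] [0.55 0.03 0.21] 0.9993725398170008
```

View pics/w23.png

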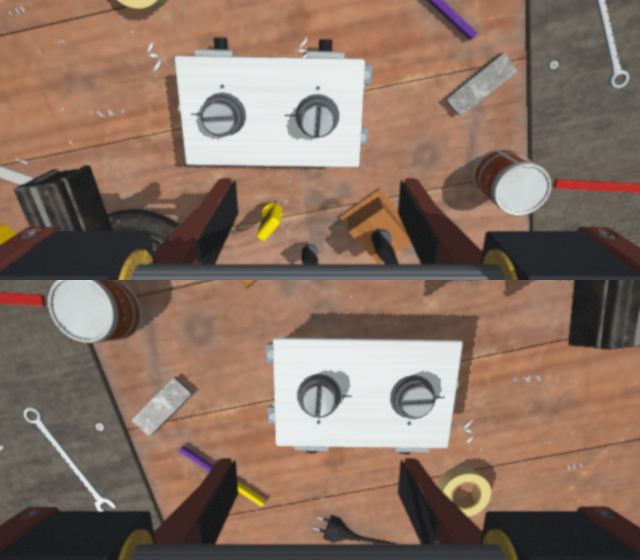

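Both views show the open fastener near (318,176). I'll measure the cover outline and slot in each view and average them.

```bash
python3 - <<'E'
from h import *
import pickle
for n in('w2','w3'):
    W=pickle.load(open(n+'.pkl','rb'));a=cv2.imread(f'pics/{n}.png')
    hsv=cv2.cvtColor(a,cv2.COLOR_BGR2HSV)
    m=((hsv[...,2]>185)&(hsv[...,1]<35)).astype(np.uint8);m[290:]=0
    m=cv2.morphologyEx(m,cv2.MORPH_OPEN,np.ones((5,5)))
    cs,_=cv2.findContours(m,cv2.RETR_EXTERNAL,cv2.CHAIN_APPROX_NONE);c=max(cs,key=cv2.contourArea)
    P=np.array([onz(W,p,.06)[:2] for p in cv2.convexHull(c)[:,0].astype(float)])
    (cx,cy),sz,ang=cv2.minAreaRect((P*1000).astype(np.float32));print(n,'cover',cx,cy,sz,ang)
    # slot of head: dark pixels in rectified patch at z=.083
    for z in(.080,.086):
        g=cv2.cvtColor(a,cv2.COLOR_BGR2GRAY)
        xs=np.arange(-20,20.5,.25)/1000;c0=np.array([.608,-.170])
        th=np.radians(-12);X=np.array([np.cos(th),np.sin(th)]);Y=np.array([-X[1],X[0]])
        U=np.array([[proj(W,[*(c0+u*X+v*Y),z]) for v in xs] for u in xs]).astype(np.float32)
        p=cv2.remap(g,U[...,0],U[...,1],cv2.INTER_CUBIC)
        if z<.082: cv2.imwrite(f'pics/{n}p.png',cv2.resize(p,None,fx=2.4,fy=2.4))
        L=[]
        for i,u in enumerate(xs):
            if abs(u)<.010:
                row=cv2.GaussianBlur(p[i:i+1],(9,1),0)[0].astype(float);w=slice(48,113)
                j=np.argmin(row[w])+48;q=row[max(j-8,0):j+9];wt=np.maximum(q.mean()-q,0);L.append((u,xs[max(j-8,0):j+9]@wt/wt.sum()))
        L=np.array(L);k,b=np.polyfit(L[:,0],L[:,1],1);print(' z',z,'slot yaw',-12+np.degrees(np.arctan(k)),'v at u=0 mm',b*1000,'sd',np.std(L[:,1]-k*L[:,0]-b)*1000,'pt',c0+b*Y)
E
cd pics; python3 -c "
import cv2,numpy as np
cv2.imwrite('p.png',np.hstack([cv2.imread('w2p.png'),cv2.imread('w3p.png')]))"
```

```text
w2 cover 620.67578125 -121.22154998779297 (206.62161254882812, 127.34326934814453) 77.2090835571289
 z 0.08 slot yaw -16.282996953975754 v at u=0 mm 0.2931344509439842 sd 0.13364907246389637 pt [ 0.60806095 -0.16971327]
 z 0.086 slot yaw -16.13667489310427 v at u=0 mm 0.4015237188151794 sd 0.13314356278337364 pt [ 0.60808348 -0.16960725]
w3 cover 617.9039306640625 -120.95860290527344 (207.56295776367188, 123.51644134521484) 77.62933349609375
 z 0.08 slot yaw -16.22379810120283 v at u=0 mm 0.6756819628252158 sd 0.13033809248034703 pt [ 0.60814048 -0.16933908]
 z 0.086 slot yaw -16.12409639481197 v at u=0 mm 0.5829302836382737 sd 0.13281110021875916 pt [ 0.6081212  -0.16942981]
```

View pics/p.png

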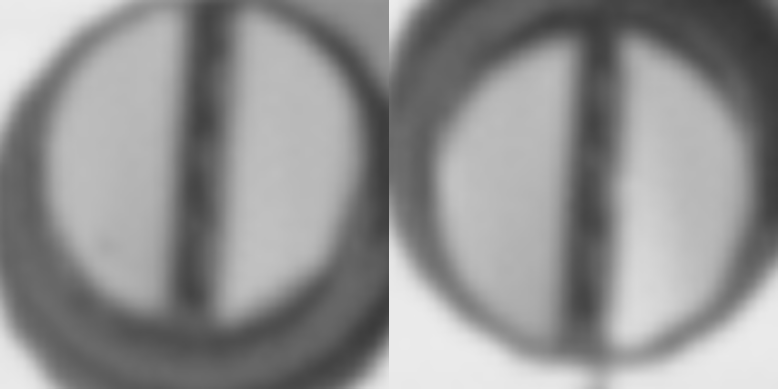

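Call:
arm_command:
  plan: [0.86,-0.425,0,0,0,0.86,-0.425,0,0,0,0.86,-0.425,0,0,0,0.86,-0.425,0,0,0,0.86,-0.425,0,0,0,0,0,0.5,-1,0,0,0,0.5,-1,0,0,0,0,-1,0,0,0,0,-1,0,0,0,0,-1,0,0,0,0,-1,0,0,0,0,-1,0,0,0,0,-1,0,0,0,0,0,0,0,0,0,0,0]

```text
t: 9.88
ee_pos: [0.4219, -0.2177, 0.2187]
ee_rot: [-180.0, -0.0, -151.8]
ft_force: [-0.5, -0.4, 0.2]
opening: 1.001
grasp_force: 0.0
```

```bash
python3 snap.py w4; python3 - <<'E'
from h import *
import pickle
W=pickle.load(open('w4.pkl','rb'));a=cv2.imread('pics/w4.png')
for p in [(.421,-.2175,.088),(.421,-.2175,.04)]:print(proj(W,p))
u,v=map(int,proj(W,(.421,-.2175,.06)));print(u,v)
c=a[max(v-75,0):v+75,u-100:u+100];cv2.imwrite('pics/w4c.png',cv2.resize(c,None,fx=4,fy=4,interpolation=cv2.INTER_CUBIC))
E
```

```text
9.875 [ 0.4219 -0.2177  0.2187] [-179.99   -0.   -151.81] [ 67.6  15.8 -54.9 113.2  15.2  58.5 123.8] [-0.49 -0.39  0.17] 1.0011570507578567
[317.59203094 191.19717576]
[317.61244822 179.05375242]
317 183
```

View pics/w4c.png

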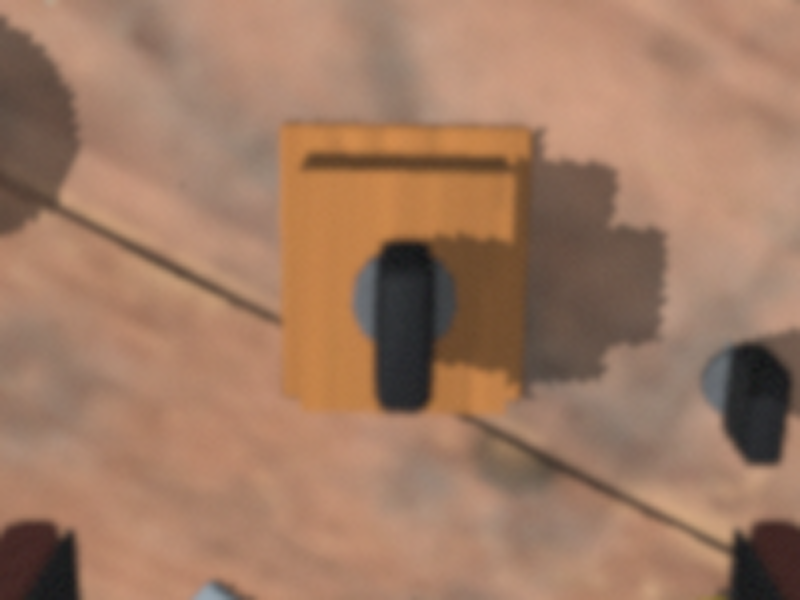

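The key is centred and aligned under the gripper, so I'm descending to grip it.

Call:
arm_command:
  plan: [0,0,0.9,0,0,0,0,0.9,0,0,0,0,0.9,0,0,0,0,0.9,0,0,0,0,0.54,0,0,0,0,0,0,0,0,0,0,0,1,0,0,0,0,1,0,0,0,0,1,0,0,0,0,1,0,0,0,0,1,0,0,0,0,1,0,0,0,0,1,0,0,0,0,1]
  force: 60

```text
t: 11.68
ee_pos: [0.4219, -0.2177, 0.053]
ee_rot: [180.0, -0.0, -151.7]
ft_force: [0.2, -0.1, -0.4]
opening: 0.156
grasp_force: 60.0
```

Call:
arm_command:
  plan: [0,0,-0.8,0,1,0,0,-0.9,0,1,0,0,-0.8,0,1,-0.773,-0.187,0,0,1,-0.773,-0.187,0,0,1,-0.773,-0.187,0,0,1,-0.773,-0.187,0,0,1,-0.773,-0.187,0,0,1,-0.773,-0.187,0,0,1,0,0,0,0.99,1,0,0,0,0.99,1,0,0,0,0.99,1,0,0,0,0.99,1,0,0,0,0.99,1,0,0,0,0.99,1,0,0,0,0.99,1,0,0,0,0.99,1,0,0,0,0.99,1,0,0,0,0,1]

```text
t: 14.05
ee_pos: [0.6063, -0.1691, 0.1527]
ee_rot: [-180.0, -0.0, 163.8]
ft_force: [-0.1, -0.6, -0.5]
opening: 0.161
grasp_force: 60.0
```

```bash
python3 snap.py w5; python3 - <<'E'
from h import *
import pickle
W=pickle.load(open('w5.pkl','rb'));a=cv2.imread('pics/w5.png')
u,v=map(int,proj(W,(.6065,-.1692,.09)));print(u,v,proj(W,(.6065,-.1692,.121)))
c=a[max(v-75,0):v+75,u-100:u+100];cv2.imwrite('pics/w5c.png',cv2.resize(c,None,fx=4,fy=4,interpolation=cv2.INTER_CUBIC))
E
```

```text
14.05 [ 0.6063 -0.1691  0.1527] [-1.7998e+02 -4.0000e-02  1.6381e+02] [ 36.8  31.9 -37.3  97.4  22.1  58.3  65.7] [-0.07 -0.57 -0.52] 0.16104737982641681
317 218 [316.91815194 235.05643373]
```

View pics/w5c.png

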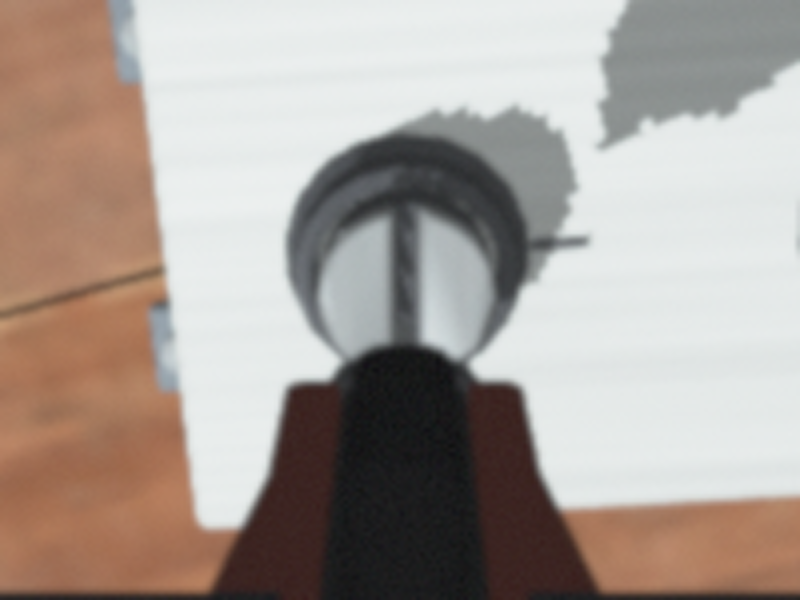

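Slot and blade line up at crop x≈405. Next is a force-guided descent.

Call:
arm_command:
  plan: [0,0,0.37,0,1,0,0,0.37,0,1,0,0,0,0,1,0,0,0.025,0,1,0,0,0.025,0,1,0,0,0.025,0,1,0,0,0,0,1]

```text
t: 14.98
ee_pos: [0.6066, -0.1693, 0.1206]
ee_rot: [-180.0, 0.0, 163.8]
ft_force: [-0.3, -1.4, -1.4]
opening: 0.161
grasp_force: 60.0
```

Call:
arm_command:
  plan: [0,0,0.025,0,1,0,0,0.025,0,1,0,0,0,0,1]

```text
t: 15.35
ee_pos: [0.6065, -0.1693, 0.1183]
ee_rot: [180.0, -0.0, 163.8]
ft_force: [0.2, -0.6, -0.9]
opening: 0.156
grasp_force: 60.0
```

Call:
arm_command:
  plan: [0,0,0.025,0,1,0,0,0.025,0,1,0,0,0,0,1]

```text
t: 15.72
ee_pos: [0.6065, -0.1693, 0.1163]
ee_rot: [-180.0, -0.0, 163.8]
ft_force: [-0.5, -0.1, -1.4]
opening: 0.155
grasp_force: 60.0
```

Call:
arm_command:
  plan: [0,0,0.025,0,1,0,0,0,0,1]

```text
t: 15.98
ee_pos: [0.6065, -0.1693, 0.1154]
ee_rot: [-180.0, -0.0, 163.8]
ft_force: [0.1, -0.2, -1.9]
opening: 0.158
grasp_force: 60.0
```

Call:
arm_command:
  plan: [0,0,0.025,0,1,0,0,0,0,1]

```text
t: 16.23
ee_pos: [0.6065, -0.1693, 0.1144]
ee_rot: [-180.0, -0.0, 163.8]
ft_force: [0.0, -0.2, -1.5]
opening: 0.155
grasp_force: 60.0
```

Call:
arm_command:
  plan: [0,0,0.025,0,1,0,0,0,0,1]

```text
t: 16.48
ee_pos: [0.6067, -0.1692, 0.1137]
ee_rot: [-180.0, 0.0, 163.8]
ft_force: [0.2, 0.2, 0.3]
opening: 0.159
grasp_force: 60.0
```

Call:
arm_command:
  plan: [0,0,0.025,0,1,0,0,0,0,1]

```text
t: 16.73
ee_pos: [0.6067, -0.1693, 0.1129]
ee_rot: [-180.0, 0.0, 163.7]
ft_force: [-1.1, 0.4, 4.3]
opening: 0.159
grasp_force: 60.0
```

Call:
arm_command:
  plan: [0,0,0.025,0,1,0,0,0.025,0,1,0,0,0,0,1]

```text
t: 17.1
ee_pos: [0.6068, -0.1693, 0.1115]
ee_rot: [-180.0, 0.0, 163.8]
ft_force: [-3.4, 0.2, 9.9]
opening: 0.153
grasp_force: 60.0
```

Call:
arm_command:
  plan: [0,0,0.025,0,1,0,0,0,0,1]

```text
t: 17.35
ee_pos: [0.6069, -0.1693, 0.1109]
ee_rot: [-180.0, 0.1, 163.7]
ft_force: [-4.8, 1.3, 12.7]
opening: 0.155
grasp_force: 60.0
```

Call:
arm_command:
  plan: [0.015,0,0.025,0,1,0,0,0.02,0,1,0,0,0,0,1]

```text
t: 17.73
ee_pos: [0.6069, -0.1693, 0.1098]
ee_rot: [-180.0, 0.1, 163.7]
ft_force: [-5.5, -0.4, 16.9]
opening: 0.155
grasp_force: 60.0
```

Call:
arm_command:
  plan: [0.02,0,0.025,0,1,0,0,0.01,0,1,0,0,0,0,1]

```text
t: 18.1
ee_pos: [0.6068, -0.1692, 0.1091]
ee_rot: [-180.0, 0.2, 163.7]
ft_force: [-4.9, 0.1, 19.0]
opening: 0.155
grasp_force: 60.0
```

Call:
arm_command:
  plan: [0.01,0,0.015,0,1,0,0,0,0.6,1,0,0,0,0.8,1,0,0,0,0.8,1,0,0,0,0,1]

```text
t: 18.73
ee_pos: [0.6067, -0.1691, 0.1089]
ee_rot: [180.0, 0.3, 152.7]
ft_force: [-5.1, -0.5, 19.6]
opening: 0.156
grasp_force: 60.0
```

```bash
python3 snap.py w6; python3 - <<'E'
from h import *
import pickle
s=r.sense();print(s['torque'].round(3))
W=pickle.load(open('w6.pkl','rb'));a=cv2.imread('pics/w6.png')
u,v=map(int,proj(W,(.6065,-.1692,.08)))
c=a[max(v-75,0):v+75,u-100:u+100];cv2.imwrite('pics/w6c.png',cv2.resize(c,None,fx=4,fy=4,interpolation=cv2.INTER_CUBIC))
E
```

```text
18.725 [ 0.6067 -0.1691  0.1089] [179.99   0.26 152.71] [ 34.1  33.9 -33.4  99.6  22.7  53.1  54. ] [-5.12 -0.51 19.64] 0.15641644957257722
[-0.032  1.052  0.104]
```

View pics/w6c.png

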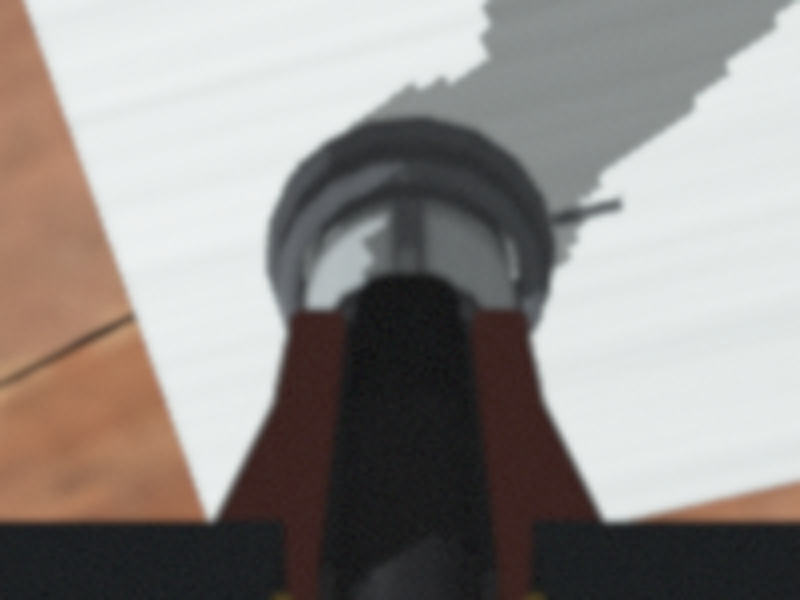

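The slot turns with the key (still vertical at x≈408 while the box has rotated). Continuing toward the stop.

Call:
arm_command:
  plan: [0,0,0,1,1,0,0,0,1,1,0,0,0,1,1,0,0,0,1,1,0,0,0,1,1,0,0,0,1,1,0,0,0,0,1]

```text
t: 19.65
ee_pos: [0.6067, -0.1688, 0.1089]
ee_rot: [179.9, 0.2, 122.7]
ft_force: [-5.6, -0.5, 19.6]
opening: 0.155
grasp_force: 60.0
```

Call:
arm_command:
  plan: [0,0,0,1,1,0,0,0,1,1,0,0,0,1,1,0,0,0,1,1,0,0,0,1,1,0,0,0,1,1,0,0,0,0.6,1,0,0,0,0,1]

```text
t: 20.65
ee_pos: [0.6072, -0.1687, 0.109]
ee_rot: [179.7, 0.1, 89.7]
ft_force: [-3.3, 1.4, 19.2]
opening: 0.156
grasp_force: 60.0
```

```bash
python3 -c "
from h import *
s=r.sense();print(s['torque'].round(3),s['ee_rot'],s['ft_force'])"
```

```text
[0.195 0.86  0.041] [1.79710476e+02 6.81857922e-02 8.97449942e+01] [-3.34718474  1.42397571 19.17869589]
```

Call:
arm_command:
  plan: [0,0,0,0.5,1,0,0,0,0.5,1,0,0,0,0,1]

```text
t: 21.02
ee_pos: [0.6072, -0.1687, 0.109]
ee_rot: [179.7, 0.0, 84.8]
ft_force: [-4.3, 1.4, 19.2]
opening: 0.155
grasp_force: 60.0
```

```bash
python3 -c "
from h import *
s=r.sense();print(s['torque'].round(3),s['ee_rot'],s['ft_force'])"
```

```text
[0.202 0.872 0.025] [1.79705547e+02 3.71473691e-02 8.47502975e+01] [-4.33748672  1.38417274 19.19947815]
```

Call:
arm_command:
  plan: [0,0,0,0.4,1,0,0,0,0,1]

```text
t: 21.28
ee_pos: [0.6072, -0.1687, 0.109]
ee_rot: [179.7, 0.0, 82.8]
ft_force: [-4.0, 1.1, 19.6]
opening: 0.156
grasp_force: 60.0
```

```bash
python3 -c "
from h import *
s=r.sense();print(s['torque'].round(3),s['ee_rot'],s['ft_force'])"
```

```text
[0.216 0.864 0.077] [1.79702480e+02 2.24999780e-02 8.27572062e+01] [-4.04546602  1.07598707 19.58314586]
```

Call:
arm_command:
  plan: [0,0,0,0.3,1,0,0,0,0,1]

```text
t: 21.52
ee_pos: [0.6072, -0.1687, 0.109]
ee_rot: [179.7, 0.0, 81.3]
ft_force: [-3.1, 1.0, 19.3]
opening: 0.154
grasp_force: 60.0
```

```bash
python3 -c "
from h import *
s=r.sense();print(s['torque'].round(3),s['ee_rot'],s['ft_force'])"
```

```text
[0.269 0.895 0.058] [1.79702824e+02 1.56688384e-02 8.12647434e+01] [-3.05952957  1.04594944 19.29233079]
```

Call:
arm_command:
  plan: [0,0,0,0.2,1,0,0,0,0,1]

```text
t: 21.78
ee_pos: [0.6072, -0.1687, 0.109]
ee_rot: [179.7, 0.0, 80.3]
ft_force: [-3.2, 2.1, 20.1]
opening: 0.154
grasp_force: 60.0
```

```bash
python3 -c "
from h import *
s=r.sense();print(s['torque'].round(3),s['ee_rot'],s['ft_force'])"
```

```text
[0.238 0.9   0.099] [1.79703153e+02 8.42630973e-03 8.02661355e+01] [-3.19729563  2.11021688 20.13399054]
```

Call:
arm_command:
  plan: [0,0,0,0.2,1,0,0,0,0,1]

```text
t: 22.02
ee_pos: [0.6072, -0.1687, 0.109]
ee_rot: [179.7, 0.0, 79.3]
ft_force: [-3.5, 1.3, 20.4]
opening: 0.155
grasp_force: 60.0
```

```bash
python3 -c "
from h import *
s=r.sense();print(s['torque'].round(3),s['ee_rot'],s['ft_force'])"
```

```text
[0.256 0.853 0.051] [1.79704653e+02 5.17673578e-04 7.92669409e+01] [-3.46209116  1.25200109 20.39857096]
```

Call:
arm_command:
  plan: [0,0,0,0.2,1,0,0,0,0,1]

```text
t: 22.28
ee_pos: [0.6072, -0.1687, 0.1089]
ee_rot: [179.7, -0.0, 78.3]
ft_force: [-3.4, 0.5, 18.8]
opening: 0.156
grasp_force: 60.0
```

```bash
python3 -c "
from h import *
s=r.sense();print(s['torque'].round(3),s['ee_rot'],s['ft_force'])"
```

```text
[0.262 0.793 0.054] [ 1.79704762e+02 -2.66894631e-03  7.82671154e+01] [-3.40723984  0.52608821 18.83304986]
```

Call:
arm_command:
  plan: [0,0,0,0.2,1,0,0,0,0,1]

```text
t: 22.52
ee_pos: [0.6074, -0.1687, 0.109]
ee_rot: [179.7, -0.0, 77.3]
ft_force: [-2.3, 1.7, 19.3]
opening: 0.152
grasp_force: 60.0
```

```bash
python3 -c "
from h import *
s=r.sense();print(s['torque'].round(3),s['ee_rot'],s['ft_force'])"
```

```text
[0.253 0.765 0.041] [ 1.79681731e+02 -9.92046016e-03  7.72679918e+01] [-2.27179251  1.74494917 19.29882403]
```

Call:
arm_command:
  plan: [0,0,0,0.2,1,0,0,0,0,1]

```text
t: 22.78
ee_pos: [0.6075, -0.1688, 0.109]
ee_rot: [179.7, -0.0, 76.3]
ft_force: [-2.6, 0.9, 19.5]
opening: 0.155
grasp_force: 60.0
```

```bash
python3 -c "
from h import *
s=r.sense();print(s['torque'].round(3),s['ee_rot'],s['ft_force'])"
```

```text
[0.269 0.659 0.024] [ 1.79668549e+02 -1.49707986e-02  7.62719491e+01] [-2.63861057  0.90020498 19.51202815]
```

Call:
arm_command:
  plan: [0,0,0,0.15,1,0,0,0,0,1]

```text
t: 23.02
ee_pos: [0.6075, -0.1688, 0.109]
ee_rot: [179.7, -0.0, 75.5]
ft_force: [-2.8, 1.2, 18.3]
opening: 0.155
grasp_force: 60.0
```

```bash
python3 -c "
from h import *
s=r.sense();print(s['torque'].round(3),s['ee_rot'],s['ft_force'])"
```

```text
[0.195 0.692 0.093] [ 1.79665368e+02 -1.74440003e-02  7.55249078e+01] [-2.81773018  1.22048819 18.3114549 ]
```

Call:
arm_command:
  plan: [0,0,0,0.15,1,0,0,0,0,1]

```text
t: 23.28
ee_pos: [0.6075, -0.1688, 0.109]
ee_rot: [179.7, -0.0, 74.8]
ft_force: [-2.8, 1.3, 18.9]
opening: 0.158
grasp_force: 60.0
```

```bash
python3 snap.py w7; python3 - <<'E'
from h import *
import pickle
s=r.sense();print(s['torque'].round(3),s['ee_rot'],s['ft_force'])
# slot direction from dark minimum per row, above grip, in w6 and w7
for n,z in(('w6',.083),('w7',.083)):
    W=pickle.load(open(n+'.pkl','rb'));g=cv2.GaussianBlur(cv2.cvtColor(cv2.imread(f'pics/{n}.png'),cv2.COLOR_BGR2GRAY),(3,3),0).astype(float)
    u,v=map(int,proj(W,(.6065,-.1692,.08)));print(n,u,v)
    for y in range(v-75+48,v-75+70,2): 
        print(y,g[y,u-20:u+24:2].astype(int))
E
```

```text
23.275 [ 0.6075 -0.1688  0.109 ] [ 1.7967e+02 -2.0000e-02  7.4780e+01] [ 21.   30.8 -15.1 100.5  10.1  49.7 -13.8] [-2.78  1.3  18.91] 0.1583717200197114
[0.18  0.673 0.077] [ 1.79666405e+02 -2.21847617e-02  7.47902880e+01] [-1.55007489  0.90257919 18.61988634]
w6 316 236
209 [76 92 96 92 86 76 61 52 50 50 51 51 50 50 50 51 51 52 56 59 61 60]
211 [92 96 90 74 60 54 54 59 64 61 58 58 59 64 65 61 55 51 51 54 58 61]
213 [95 89 71 55 55 65 76 87 90 72 60 61 63 75 82 81 75 67 56 51 50 56]
215 [ 88  71  59  64  79  99 119 132 119  79  61  61  64  81  95  95  92  85
  76  66  54  50]
217 [ 74  69  84  96 121 148 162 155 118  76  61  60  63  82 100 104 103  99
  92  85  75  57]
219 [ 77  99 118 139 163 170 153 125 100  75  62  61  63  82 100 105 106 106
 102  96  88  74]
221 [ 91 122 150 173 180 160 122 108  98  76  63  63  64  81 100 105 107 107
 106 103  97  88]
223 [110 149 176 183 183 171 133 109  98  78  71  72  67  81  99 105 107 106
 106 105 104  98]
225 [141 175 186 184 184 181 155 114  98  80  78  79  71  81  99 105 106 107
 106 105 106 103]
227 [167 185 187 184 183 173 139 107  94 
[... 458 characters left out ...]
2 127 142 126 106
  95  79  62  68]
218 [ 56  65  79  89  97 100  96  79  61  58  59  71  91 101 122 160 165 149
 126 107  85  62]
220 [ 70  83  92  98 102 102  98  81  62  58  59  69  89 100 108 146 173 172
 161 138 106  73]
222 [ 83  93  99 101 102 102  99  85  65  59  61  69  88  99 102 124 165 176
 176 168 139 100]
224 [ 91 100 101 101 102 102 100  87  67  61  71  76  87  99 101 110 152 175
 177 178 167 137]
226 [ 98 101 101 102 102 103 100  89  68  62  74  77  84  96 101 105 134 170
 177 179 176 162]
228 [102 102 101 101 102 102  97  84  60  53  62  65  68  79  88  96 115 159
 177 179 178 174]
230 [102 102 101 101 100  89  71  52  35  29  32  32  34  37  48  65 103 155
 175 179 179 177]
```

```bash
python3 - <<'E'
from h import *
import pickle
def patch(n,c0,yaw,z):
    W=pickle.load(open(n+'.pkl','rb'));g=cv2.cvtColor(cv2.imread(f'pics/{n}.png'),cv2.COLOR_BGR2GRAY)
    xs=np.arange(-20,20.5,.25)/1000;th=np.radians(yaw);X=np.array([np.cos(th),np.sin(th)]);Y=np.array([-X[1],X[0]])
    U=np.array([[proj(W,[*(c0+u*X+v*Y),z]) for v in xs] for u in xs]).astype(np.float32)
    return cv2.remap(g,U[...,0],U[...,1],cv2.INTER_CUBIC),xs,X,Y
def slot(n,c0,yaw,z,lo=-.01,hi=.01):
    p,xs,X,Y=patch(n,np.array(c0),yaw,z);L=[]
    for i,u in enumerate(xs):
        if lo<u<hi:
            row=cv2.GaussianBlur(p[i:i+1],(9,1),0)[0].astype(float);j=np.argmin(row[48:113])+48
            q=row[j-8:j+9];w=np.maximum(q.mean()-q,0);L.append((u,xs[j-8:j+9]@w/w.sum()))
    L=np.array(L);k,b=np.polyfit(L[:,0],L[:,1],1)
    return round(yaw+np.degrees(np.arctan(k)),2),(c0+b*Y).round(4),round(np.std(L[:,1]-k*L[:,0]-b)*1000,2)
for n in('w2','w3'):
    print(n,'A',slot(n,(.6065,-.1692),-16,.086),'B',slot(n,(.629,-.0677),-98,.086))
# current: slot visible part (towards camera = tool +x side of the head)
for n,y in(('w5',-16.2),('w6',-27.3),('w7',-105)):
    for z in(.081,.085):
        for lo,hi in((-.016,-.007),(.007,.016)):
            try:print(n,z,lo,slot(n,(.6065,-.1692),y,z,lo,hi))
            except Exception as e:print(n,e)
E
```

```text
w2 A (np.float64(-15.86), array([ 0.6065, -0.1692]), np.float64(0.13)) B (np.float64(-98.65), array([ 0.6303, -0.0679]), np.float64(0.07))
w3 A (np.float64(-16.2), array([ 0.6066, -0.169 ]), np.float64(0.12)) B (np.float64(-98.51), array([ 0.6292, -0.0677]), np.float64(0.06))
w5 0.081 -0.016 (np.float64(16.79), array([ 0.6082, -0.1635]), np.float64(3.28))
w5 0.081 0.007 (np.float64(-22.03), array([ 0.6069, -0.168 ]), np.float64(2.19))
w5 0.085 -0.016 (np.float64(17.19), array([ 0.6083, -0.163 ]), np.float64(2.42))
w5 0.085 0.007 (np.float64(-50.92), array([ 0.6084, -0.1627]), np.float64(2.59))
w6 0.081 -0.016 (np.float64(1.48), array([ 0.6096, -0.1632]), np.float64(1.84))
w6 0.081 0.007 (np.float64(-22.85), array([ 0.6039, -0.1743]), np.float64(4.7))
w6 0.085 -0.016 (np.float64(-12.6), array([ 0.6085, -0.1654]), np.float64(0.28))
w6 0.085 0.007 (np.float64(-41.11), array([ 0.6057, -0.1707]), np.float64(5.15))
w7 0.081 -0.016 (np.float64(-108.06), array([ 0.6044, -0.1686]), np.float64(0.22))
w7 0.081 0.007 (np.float64(-124.5), array([ 0.6076, -0.1695]), np.float64(5.15))
w7 0.085 -0.016 (np.float64(-108.34), array([ 0.6043, -0.1686]), np.float64(0.21))
w7 0.085 0.007 (np.float64(-69.88), array([ 0.5979, -0.1669]), np.float64(5.98))
```

Call:
arm_command:
  plan: [0,0,0,0.15,1,0,0,0,0,1]

```text
t: 23.58
ee_pos: [0.6075, -0.1688, 0.1091]
ee_rot: [179.7, -0.0, 74.0]
ft_force: [-3.5, 0.3, 18.5]
opening: 0.157
grasp_force: 60.0
```

```bash
python3 -c "
from h import *
s=r.sense();print(s['torque'].round(3),s['ee_rot'],s['ft_force'])"
```

```text
[0.219 0.662 0.14 ] [ 1.79658885e+02 -2.72658790e-02  7.40372015e+01] [-3.45978348  0.29874746 18.53039471]
```

Call:
arm_command:
  plan: [0,0,-0.025,0,1,0,0,-0.025,0,1,0,0,0,0,1]

```text
t: 23.95
ee_pos: [0.6074, -0.1688, 0.1104]
ee_rot: [179.7, -0.0, 74.0]
ft_force: [-1.2, 0.6, 14.2]
opening: 0.155
grasp_force: 60.0
```

Torque is rising at the stop and the force falls along the spring line, so the head is coming up locked. I'll ease the twist back and lift out.

Call:
arm_command:
  plan: [0,0,0,-0.7,1,0,0,-0.05,0,1,0,0,-0.05,0,1,0,0,-0.05,0,1,0,0,0,0,1]

```text
t: 24.58
ee_pos: [0.6066, -0.1687, 0.114]
ee_rot: [179.8, -0.0, 77.5]
ft_force: [5.2, -0.0, -0.8]
opening: 0.158
grasp_force: 60.0
```

Call:
arm_command:
  plan: [0,0,-0.1,0,1,0,0,-0.2,0,1,0,0,-0.4,0,1,0,0,-0.4,0,1,0,0,0,0,1]

```text
t: 25.2
ee_pos: [0.6059, -0.169, 0.1598]
ee_rot: [179.8, 0.0, 77.5]
ft_force: [0.5, -0.8, -2.3]
opening: 0.159
grasp_force: 60.0
```

```bash
python3 snap.py w8; python3 - <<'E'
from h import *
import pickle
W=pickle.load(open('w8.pkl','rb'));a=cv2.imread('pics/w8.png')
u,v=map(int,proj(W,(.6065,-.1692,.09)))
c=a[max(v-75,0):v+75,u-100:u+100];cv2.imwrite('pics/w8c.png',cv2.resize(c,None,fx=4,fy=4,interpolation=cv2.INTER_CUBIC))
E
```

```text
25.2 [ 0.6059 -0.169   0.1598] [1.7981e+02 1.0000e-02 7.7500e+01] [ 22.1  27.5 -16.4  98.4   9.2  55.2 -10.3] [ 0.46 -0.8  -2.34] 0.1587498191116252
```

View pics/w8c.png

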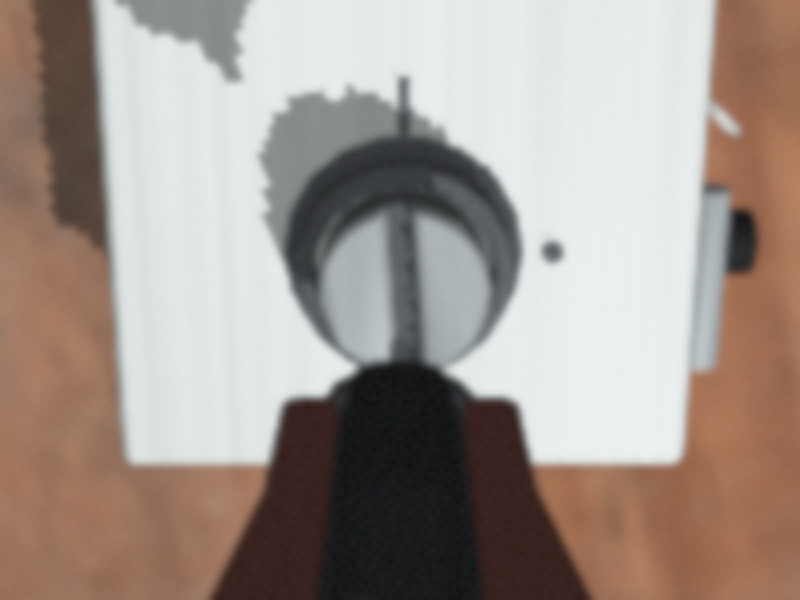

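The head is up with its slot in line with the bar (crop (403,80) to (408,350)), so it's locked. Carrying the key back.

Call:
arm_command:
  plan: [-0.437,-0.846,0,0,1,-0.437,-0.846,0,0,1,-0.437,-0.846,0,0,1,-0.437,-0.846,0,0,1,-0.437,-0.846,0,0,1,0,0,0,-1,1,0,0,0,-1,1,0,0,0,-1,1,0,0,0,-1,1,0,0,0,-1,1,0,0,0,-1,1,0,0,0,-1,1,0,0,0,-1,1,0,0,0,-1,1,0,0,0,-1,1,0,0,0,-1,1,0,0,0,-1,1,0,0,0,-1,1]

```text
t: 27.5
ee_pos: [0.4203, -0.2173, 0.1573]
ee_rot: [-180.0, -0.1, 142.7]
ft_force: [-0.1, 0.0, -2.0]
opening: 0.16
grasp_force: 60.0
```

Call:
arm_command:
  plan: [0,0,0,-1,1,0,0,0,-1,1,0,0,0,-1,1,0,0,0,-1,1,0,0,0,-1,1,0,0,0,-1,1,0,0,0,-1,1,0,0,0,-1,1,0,0,0,-1,1,0,0,0,-1,1,0,0,0,-1,1,0,0,0,-1,1,0,0,0,-1,1,0,0,0,-0.16,1,0,0,0,0,1,0,0,0,0,1]

```text
t: 29.5
ee_pos: [0.4207, -0.2175, 0.1576]
ee_rot: [180.0, -0.0, -151.7]
ft_force: [-0.4, 0.2, -1.8]
opening: 0.158
grasp_force: 60.0
```

```bash
python3 snap.py w9; python3 - <<'E'
import cv2,numpy as np
for n in('w5','w8','w9'):
    g=cv2.GaussianBlur(cv2.cvtColor(cv2.imread(f'pics/{n}.png'),cv2.COLOR_BGR2GRAY),(3,3),0).astype(int)
    print(n,'col318',g[218:250:2,310],g[218:250:2,326]);print('row260',g[262,290:345:3])
E
```

```text
29.5 [ 0.4207 -0.2175  0.1576] [ 1.8000e+02 -1.0000e-02 -1.5175e+02] [ 54.   17.3 -39.7 117.6  14.4  49.8 124.4] [-0.39  0.23 -1.76] 0.1580815950397655
w5 col318 [178 178 176 175 173 151  80  28  23  23  23  23  23  23  22  23] [204 207 209 212 214 200 119  38  22  21  22  23  24  23  23  22]
row260 [42 42 42 39 25 25 26 27 27 28 28 26 27 25 23 32 42 42 42]
w8 col318 [186 186 188 189 188 165  84  27  22  22  22  20  21  22  23  22] [168 165 164 162 160 151  98  37  22  23  21  21  22  22  22  22]
row260 [40 40 40 36 25 24 25 26 26 25 26 26 27 25 23 32 40 41 41]
w9 col318 [162 162 162 162 161 148  87  34  28  28  27  29  29  28  28  28] [152 152 151 150 150 138  85  36  29  29  28  28  28  28  29  29]
row260 [51 52 52 47 33 31 32 33 34 32 34 33 33 32 30 41 51 52 51]
```

The key hasn't slipped in the hand. Lowering it into the stand.

Call:
arm_command:
  plan: [-0.024,-0.018,0.6,0,1,0,0,0.8,0,1,0,0,0.6,0,1,0,0,0,0,1,0,0,0.1,0,1,0,0,0.1,0,1,0,0,0.1,0,1,0,0,0,0,1]

```text
t: 30.55
ee_pos: [0.4218, -0.2177, 0.0656]
ee_rot: [180.0, -0.0, -151.7]
ft_force: [-0.5, 1.2, -0.9]
opening: 0.158
grasp_force: 60.0
```

Call:
arm_command:
  plan: [0,0,0.1,0,1,0,0,0.1,0,1,0,0,0.08,0,1,0,0,0,0,1]

```text
t: 31.05
ee_pos: [0.4217, -0.2175, 0.0541]
ee_rot: [180.0, -0.0, -151.7]
ft_force: [0.8, 0.1, -2.0]
opening: 0.158
grasp_force: 60.0
```

Call:
arm_command:
  plan: [0,0,0.025,0,1,0,0,0,0,1]

```text
t: 31.3
ee_pos: [0.422, -0.2177, 0.0535]
ee_rot: [-180.0, 0.0, -151.7]
ft_force: [-0.8, 0.3, -0.9]
opening: 0.157
grasp_force: 60.0
```

Call:
arm_command:
  plan: [0,0,0.01,0,1,0,0,0,0,0.85,0,0,0,0,0.6,0,0,0,0,0,0,0,0,0,0,0,0,0,0,0,0,0,0,0,0,0,0,0,0,0,0,0,-0.5,0,0,0,0,-1,0,0,0,0,-1,0,0,0,0,-1,0,0,0,0,-0.64,0,0,0,0,0,0,0,0,0,0,0,0]

```text
t: 33.17
ee_pos: [0.4213, -0.2176, 0.2179]
ee_rot: [180.0, -0.0, -151.7]
ft_force: [0.1, 0.1, -0.3]
opening: 1.0
grasp_force: 0.0
```

```bash
python3 snap.py w10; python3 - <<'E'
from h import *
import cv2,numpy as np
a=cv2.imread('pics/w4.png');b=cv2.imread('pics/w10.png')
for n in(a,b):
    g=cv2.GaussianBlur(cv2.cvtColor(n,cv2.COLOR_BGR2GRAY),(3,3),0).astype(int)
    m=(g[150:222,300:336]<55);ys,xs=np.nonzero(m);print('dark blob',xs.min()+300,xs.max()+300,ys.min()+150,ys.max()+150,m.sum(),xs.mean()+300,ys.mean()+150)
a=cv2.imread('pics/side0.png');b=r.grab_frame('side')[:,:,::-1];d=np.abs(a.astype(int)-b).max(2)
print('side diff key/stand',(d[190:255,205:262]>40).sum())
E
```

```text
33.175 [ 0.4213 -0.2176  0.2179] [ 1.7996e+02 -5.0000e-02 -1.5170e+02] [ 56.8  12.8 -41.8 113.8  10.1  57.1 128.5] [ 0.12  0.09 -0.26] 1.0003527686390477
dark blob 312 325 169 209 525 318.247619047619 188.32761904761904
dark blob 311 325 170 210 534 317.9344569288389 189.125468164794
side diff key/stand 354
```

```bash
python3 -c "
from station import r
print(r.hand_in())"
```

```text
the job is handed in; nothing more can be done
None
```

The open fastener is locked: I pressed it in at about 20 N, turned it to its stop and it sprang back up. The key is back upright in its stand, and I handed the job in at about 33 s; hand-in returned no verdict.

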